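# Wedge up a plaster drying slab

## Robot

A 6-joint arm with a two-finger parallel gripper is mounted at the origin on the work surface. World frame = base frame: x ahead of the robot, y to its left, z up, the work surface at z = 0. Lengths are in mm, angles in rad, forces in N, time in s.
With the tool pointing down it reaches from about 375 to 750 mm from the base axis. Payload 9 kg.
Tool frame: the origin (TCP) lies on the centre line of the jaws, within the pads' length; the fingertips stand r.tip_reach ahead of it and the grasp point (between the pads) lies 6 mm ahead of it (r.tip_reach is the distance from the TCP to the fingertips, in mm); y points along the fingers, x is the direction in which the jaws open and shut, and the axes are right-handed (so a half turn about y gives the same grasp; the last joint's range is limited). The gripper opens to 85 mm and grips with 20 to 120 N. Pads are 22 mm wide; open, the fingers measure 114 mm over their backs; the gripper's body (76 mm by 85 mm) begins 54 mm behind the grasp point. The pads swing forward as they close: fully open they stand 13 mm farther back than shut.
Start: joints at [0.961, 0.104, 0.097, 1.564, 0, 1.353], TCP at [229.117, 554.562, 256.331] pointing down, gripper open.
Joint ranges: [-2.99, 2.99], [-0.84, 1.86], [-1.1, 1.16], [-1.84, 2.11], [-1.51, 1.56], [-3.14, 3.14]. Speed limits (rad/s): [2.22, 2.22, 2.57, 3.14, 3.14, 3.14].

## Interface

Orientations are given as a 3x3 rotation matrix whose columns are the frame's x, y, z axes.
In Python, from rig import r gives the robot as it stands.
- The arm moves only by the shell command python3 -m handwheel 'ROWS' [OPENING] [FORCE]. ROWS is text: rows parted by semicolons, each of 4 numbers parted by spaces: the shift along the tool's x, y, z in mm, then the turn about the tool's y in rad. In form: tx ty tz twist; .... A call has 1 to 8 rows; each row shifts and turns the commanded pose from where the row before left it, along the tool's axes as they then stand; what a row does not reach is not made up. A row lasts 1/8 s, in which the tool goes at most 62.5 mm and 10.7 degrees, less where a joint would pass 70% of its speed; a pose out of reach is approached as far as the arm can. A call is refused whole if a number of a shift passes 62.5 or a number of a turn 0.188, either way. A call with a gripper value outside its range is refused whole. OPENING is the opening, from 0 (shut) to 1 (fully open), set as the call begins (- or left out, the last holds). The fingers move at their own pace and stop on an object; FORCE is the grip in N (left out, the last holds). Time passes only in rows, so rows that do not move let the fingers close. It gives the time, the measured TCP pose, the force and the opening at its end, in the units of the state.
- r.get_state(): the state, without advancing time (a new reading comes with each control period).
- r.grab_frame(name): name is "scene" or "top"; returns the picture (384x512x3 uint8, red, green, blue); there is no depth.
- r.camera_model(name): a dict with "mtx" (3x3 intrinsics, pixels), "position" and "orientation" of the camera in the world. Camera axes: x right, y up, looking along -z (the intrinsics and any distortion apply to the point x, -y, -z); pixel columns grow to the right and rows downward; lengths in mm; the calibration is good to about 2 mm. A picture is of the moment at which its call begins. camera_model takes no time and is no camera call.
- r.close_job(): hands the job in, once; it reports no verdict.
Trained networks look in the newest picture that a camera, given by its name, has taken for a name from the list of things; names that differ only in an ending like _2 or _b are one class to them, and where a whole thing is asked for, a point or a joint stands for the part that bears it (a point fixed in the world has none). Each returns a list of dicts, best first, with "p" (0 to 1); they miss things now and then, are a little off and sometimes report something else, mostly with a low value. They report only what shows in the picture. A call takes as long as a camera call. They do not tell look-alikes from the thing itself.
- r.spot_in(name, camera): "at" ([x, y, z] in mm, in the coordinates of the camera as it stood for that picture, good to about 4 mm: the middle of the surface that is visible of it).
- r.trace(name, camera): "mask" (384x512 bool, what is visible of it).
- r.landmark_of(name, camera): "at" ([x, y, z] in mm, in the coordinates of the camera as it stood for that picture, good to about 4 mm: a listed point, or the origin of a listed thing).
The state is a dict: "time_s": time; "qpos": joint angles; "joint_vel": joint speeds; "joint_torque": joint torques, N m; "eef_pos": TCP position; "tcp_rot": TCP orientation; "wrist_force": force on the tool from outside, world axes, zero at the start; "wrist_torque": the same for the moment, N m; "opening": finger opening in mm.
Only numpy, scipy, OpenCV 4.12 (cv2) and the standard library are available. Lean on these libraries where they do the work, as an engineer would, in place of code of your own. Each camera call takes 0.05 s, during which the arm holds its last target.

## Task

Of the three wooden wedges on the pottery bench, take the one that fits the gap under the white plaster slab: its nose goes in and its tail is thick enough to lift the slab. Grip it and slide it flat along the bench, nose first, under the middle of the slab's front edge, between the two dark front supports, until the slab just lifts clear of both supports, its front edge about 4 mm up. Finish while still gripping the wedge there with the slab resting on it; do not touch the slab with the gripper, and leave everything else on the bench where it is.

Things in the scene. Friction and masses are not known exactly. Their poses are not given: they have to be found in the camera images.
- rack: Low wooden drying rack fixed to the bench under the slab. Origin on the bench under the rack's centre; its x axis points from the open front (where the wedge goes in) to the rear, z up. Rear bearer 17 mm high at x 50 to 70 mm; rear stop 34 mm high at x 77 to 91 mm; side cheeks 28 mm high, inner faces at y -102 and +102 mm, from x -53 mm back. The wedge slides on the bench itself.
- front_supports: The two dark wooden blocks of the rack on which the slab's front rests: 22 x 36 mm and 17 mm high, centred at x -54 mm, y -83 and +83 mm in the rack's frame, so 130 mm are free between them. Origin and axes are those of the rack. They leave a 17 mm high gap between bench and slab.
- slab: Loose white plaster drying slab, 150 (x, front to rear) x 200 (y) x 24 mm, 0.64 to 0.96 kg, lying level on the rack, its underside 17 mm above the bench. Origin at the centre of its underside, axes as the rack's. Pushed from the front it slides 2 mm back to the rear stop; lifted at the front it tips about its rear edge, on the rear bearer.
- slab_front (a point): Middle of the slab's lower front edge (75 mm in front of the slab's origin). Its height over the bench is 17 mm when the slab lies on the supports; the slab's front is lifted by its height above that.
- wedge_mid: The wedge that fits: pale wood, 130 mm long (x), 34 mm wide (y), 60 g. Level tail 26 mm high over the rear 40 mm (x -65 to -25 mm), then a straight ramp 90 mm long falling to a nose 6 mm thick at x +65 mm. Origin under its centre on the bench, x towards the nose, z up. Grip it across its width at the tail. Pushing takes about 6 to 15 N.
- wedge_mid_nose (a point): Middle of the lower nose edge of the wedge that fits, 65 mm ahead of its origin. The wedge first touches the slab when the nose is about 50 mm past the slab's front edge; from there every 4.5 mm of push lifts the edge 1 mm (68 mm past the edge for 4 mm).
- wedge_thin: Look-alike, too thin: same outline and wood, tail 14 mm high, nose 4 mm. Origin under its centre, x towards the nose. To be left alone.
- wedge_thick: Look-alike, too thick to enter: same outline and wood, tail 41 mm high, nose 21 mm. Origin under its centre, x towards the nose. To be left alone.
- bowl: Terracotta bowl, 110 mm across, 50 mm high, loose; origin under its centre. To be left alone.
- glaze_jar: Closed blue jar with a white cap, 72 mm across, 90 mm high, loose; origin under its centre. To be left alone.
- brush: Brush lying on the bench, about 200 mm long, loose. To be left alone.
Things that resemble listed ones, but are neither listed nor needed, are in the scene too. What is shaped like the wedge_mid but yellow is not meant. Leave any orange look-alike of the slab alone.

How it is judged:
By the outcome, as a careful person would: the job done as asked, in the order asked, and still so for the second after the job is handed in, while the arm keeps its last pose, push and grip.
It also fails if it takes over 38 s, if anything falls off the work surface, if the arm or the gripper's body presses on something with over 40 N, if the wrist force passes 120 N, or if a joint passes its speed limit or range.

## Working session

There is one attempt and no reset: what is moved stays moved. The work goes in short steps, Python scripts to look and compute and a shell command to move; the robot and the scene stay as the last step left them, time stands still between calls to the robot, and variables do not carry over. Pictures are saved under pics/ and viewed, and the job is handed in when it is done.

```bash
mkdir -p pics; python3 - <<'E'
from rig import r
import cv2
for n in("scene","top"):
    im=r.grab_frame(n); cv2.imwrite(f"pics/{n}0.png",im[:,:,::-1]); c=r.camera_model(n); print(n,c)
s=r.get_state(); print(s, r.tip_reach)
E
```

```text
scene {'mtx': array([[367.68004088,   0.        , 257.82602537],
       [  0.        , 367.68004088, 195.27029143],
       [  0.        ,   0.        ,   1.        ]]), 'position': array([950.46044491, 572.54530792, 830.29665148]), 'orientation': array([[-0.80037199, -0.44895722,  0.39729345],
       [ 0.59950209, -0.59785198,  0.53213743],
       [-0.00138426,  0.66408615,  0.74765478]])}
top {'mtx': array([[374.12138098,   0.        , 250.0657083 ],
       [  0.        , 374.12138098, 194.20061232],
       [  0.        ,   0.        ,   1.        ]]), 'position': array([ 258.44964972,    7.1907097 , 1426.8431434 ]), 'orientation': array([[ 0.02653313,  0.98009116, -0.19676716],
       [-0.99949617,  0.02943989,  0.01186177],
       [ 0.01741842,  0.19635329,  0.98037849]])}
{'time_s': 0.1, 'qpos': array([ 9.61293882e-01,  1.04638437e-01,  9.65333454e-02,  1.56389451e+00,
       -8.15215836e-06,  1.35310425e+00]), 'joint_vel': array([ 0.00091925, -0.00107708,  0.00285613, -0.00087101, -0.00106664,
        0.00083936]), 'joint_torque': array([ 5.02233641e-03, -5.58205283e+01,  5.04721391e+01,  1.30123808e-02,
       -2.95793052e-04,  2.95876271e-05]), 'eef_pos': array([228.94655702, 554.30736842, 255.59320173]), 'tcp_rot': array([[ 3.81861808e-01, -6.82141688e-04, -9.24219181e-01],
       [ 9.24218684e-01, -9.91271062e-04,  3.81862334e-01],
       [-1.17663595e-03, -9.99999276e-01,  2.51919533e-04]]), 'wrist_force': array([-0.15210715, -0.03292696, -0.49605174]), 'wrist_torque': array([0.04801835, 0.02430144, 0.02337648]), 'opening': 85.51797280741006} 25.0
```

View pics/scene0.png

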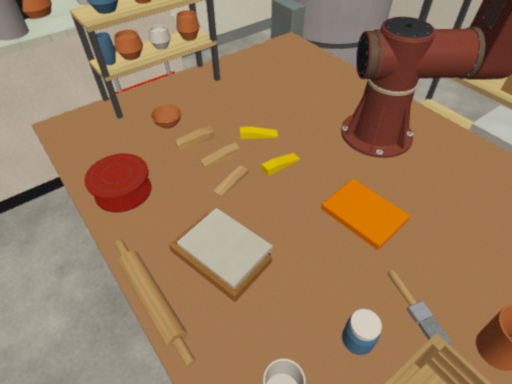

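View pics/top0.png

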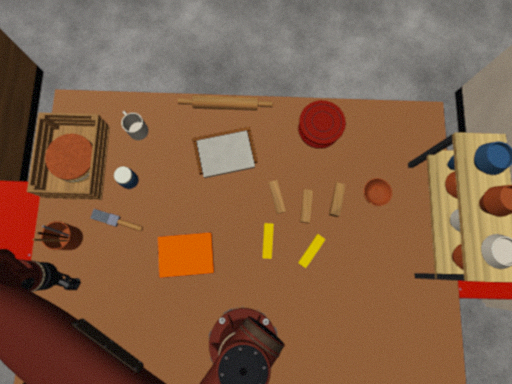

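The scene view shows three pale wedges at about (196,137), (220,154) and (232,180), which are (337,199), (307,205) and (277,196) in the top view. The two yellow ones are decoys. The white slab on its rack is at (222,248) in scene and (226,153) in top. I'll enlarge the wedges and query the networks.

```bash
cat > h.py <<'E'
from rig import r
import numpy as np, cv2
def cam2w(n,p):
    c=r.camera_model(n); return np.array(c["position"])+c["orientation"]@np.array(p)
def pix2w(n,u,v,z):
    c=r.camera_model(n);K=c["mtx"]
    d=c["orientation"]@np.array([(u-K[0,2])/K[0,0],-(v-K[1,2])/K[1,1],-1.]); p=np.array(c["position"])
    return p+d*(z-p[2])/d[2]
def w2pix(n,P):
    c=r.camera_model(n);K=c["mtx"]
    q=c["orientation"].T@(np.array(P,float)-c["position"]); q=q*[1,-1,-1]
    return (K@q)[:2]/q[2]
E
python3 - <<'E'
from h import *
np.set_printoptions(precision=1,suppress=True)
for cam in("scene","top"):
    im=r.grab_frame(cam)
    for n in("wedge_mid","wedge_mid_nose","wedge_thin","wedge_thick","slab","slab_front","rack","front_supports"):
        for d in r.landmark_of(n,cam): 
            w=cam2w(cam,d["at"]); print(cam,n,round(d["p"],2),w,w2pix(cam,w))
s=r.grab_frame("scene")[100:220,160:310]; cv2.imwrite("pics/c1.png",cv2.resize(s,None,fx=5,fy=5,interpolation=cv2.INTER_CUBIC)[:,:,::-1])
s=r.grab_frame("top")[120:230,180:355]; cv2.imwrite("pics/c2.png",cv2.resize(s,None,fx=4.5,fy=4.5,interpolation=cv2.INTER_CUBIC)[:,:,::-1])
print(r.get_state()["time_s"])
E
```

```text
scene wedge_mid 0.88 [ 332.6 -248.4    2.9] [258.8 133.5]
scene wedge_mid 0.87 [368.6 -84.6   3.1] [280.2 163.1]
scene wedge_mid 0.85 [ 506.7 -227.8    1.2] [220.7 157. ]
scene wedge_mid_nose 0.75 [ 569.6 -233.6    0. ] [203.6 164.2]
scene wedge_mid_nose 0.7 [ 284.7 -206.3   -0.1] [276.8 135. ]
scene wedge_mid_nose 0.57 [302.3 -79.    0.6] [296.7 156.4]
scene wedge_thin 0.65 [ 540.9 -111.6   -4.5] [231.9 183. ]
scene wedge_thin 0.23 [ 563.3 -490.4   -1. ] [168.4 124.7]
scene slab 0.66 [698.7  87.6  17.8] [224.3 247.3]
scene slab 0.65 [ 507.6 -226.9    0.5] [220.6 157.4]
scene slab 0.63 [307.5 220.5  -0.4] [363.1 213.4]
scene slab_front 0.82 [232.8 215.5  -2. ] [378.9 201. ]
scene slab_front 0.75 [629.7  71.6  17.1] [242.2 230.7]
top wedge_mid 0.9 [ 331.5 -243.5    0.4] [310.2 251.3]
top wedge_mid 0.66 [363.3 -83.8  -1.9] [268.2 241.6]
top wedge_mid 0.62 [ 512.9 -226.7   -1.1] [305.6 204. ]
top wedge_mid 0.37 [ 559.2 -494.7   -1.2] [373.8 194.3]
top wedge_mid_nose 0.89 [299.2 -79.9   1.2] [266.9 258.7]
top wedge_mid_nose 0.8 [ 573.1 -235.3    1.4] [307.9 188.8]
top wedge_mid_nose 0.75 [ 280.9 -209.1   -0.1] [301.1 264.6]
top wedge_thin 0.57 [ 536.9 -111.3   -0.1] [276. 197.]
top slab 0.76 [308.7 225.2  -1.8] [185.9 253.9]
top slab 0.58 [700.6  90.1  16.6] [225.7 153.7]
top slab 0.51 [422.6 489.1   1.8] [118.1 221.7]
top slab_front 0.89 [621.9  71.1  14.6] [229.8 173.4]
top slab_front 0.79 [230.1 218.6  -1.3] [186.4 275.4]
top rack 0.26 [626.2  70.7  11.8] [230.  172.6]
top front_supports 0.75 [ 571.  -232.     1.1] [307.  189.3]
1.1
```

View pics/c1.png

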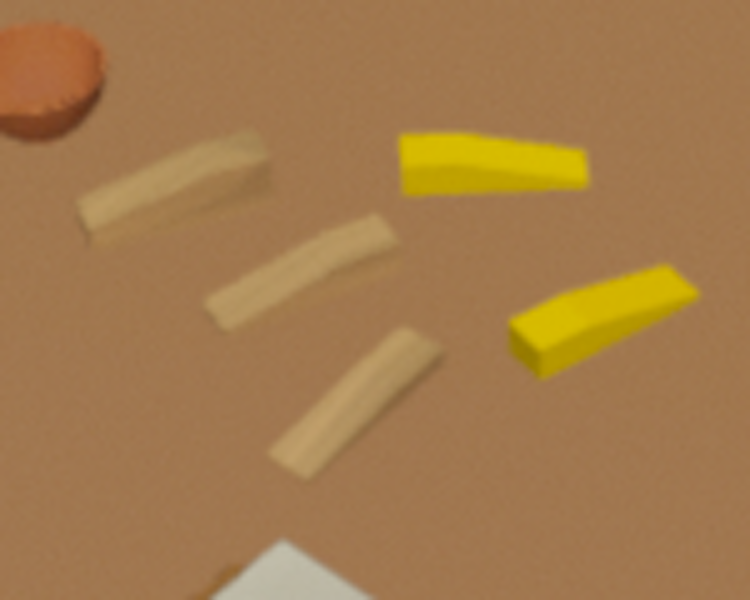

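View pics/c2.png

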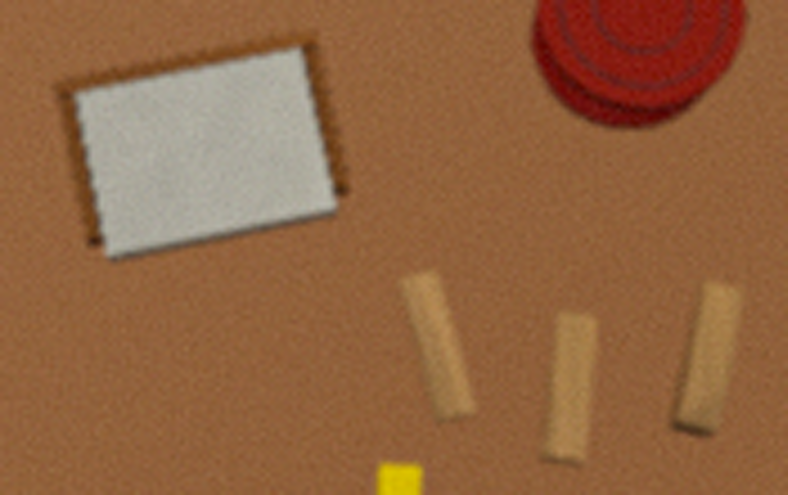

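The crop shows a thick nose face on the far-left wedge at (196,137), a flat nearest wedge at (232,180), and a middle one at (220,154) with a thin nose and mid-height tail. To check this, I'll fit all three wedge models to the silhouettes in both cameras, and fit the slab pose as well.

```bash
cat > fit.py <<'E'
from h import *
from scipy.optimize import minimize
def wedge(t,n):
    return np.array([[x,y,z] for y in(-17,17) for x,z in((-65,0),(-65,t),(-25,t),(65,n),(65,0))],float)
SL=np.array([[x,y,z] for x in(-75,75) for y in(-100,100) for z in(17,41)],float)
SLT=SL[SL[:,2]>40]
def place(M,p):
    c,s=np.cos(p[2]),np.sin(p[2]); return M@np.array([[c,s,0],[-s,c,0],[0,0,1]])+[p[0],p[1],0]
def rend(cam,P,off,sh,S=8):
    uv=np.array([w2pix(cam,q) for q in P]); 
    hull=cv2.convexHull(uv.astype(np.float32))[:,0]
    big=np.zeros((sh[0]*S,sh[1]*S),np.uint8)
    cv2.fillPoly(big,[np.round((hull-off+.5)*S-.5).astype(int)],255)
    return cv2.resize(big,(sh[1],sh[0]),interpolation=cv2.INTER_AREA)/255.
def softmask(im,mask,grow=5):
    # fg likelihood by colour distance between local bg mean and thing
    x=cv2.GaussianBlur(im,(0,0),.01).astype(float)
    return x
E
python3 - <<'E'
from fit import *
np.set_printoptions(precision=3,suppress=True)
ms={}
for cam in("scene","top"):
    im=r.grab_frame(cam); out=im.copy()
    for n in("wedge_mid","wedge_thin","wedge_thick","slab"):
        for k,d in enumerate(r.trace(n,cam)):
            m=d["mask"]; v,u=np.nonzero(m)
            if len(u)==0: continue
            ms[f"{cam}_{n}_{k}"]=m; print(cam,n,k,round(d["p"],2),len(u),u.mean(),v.mean(),im[m].mean(0))
    ms[cam]=im
np.savez("m.npz",**ms)
E
```

```text
scene wedge_mid 0 0.84 457 278.49234135667393 163.3457330415755 [194.33  164.206   5.956]
scene wedge_mid 1 0.73 379 256.2796833773087 132.78891820580475 [202.24  173.446   2.269]
scene wedge_mid 2 0.57 472 221.34322033898306 154.70127118644066 [172.858 137.352  88.017]
scene wedge_thin 0 0.78 389 231.1516709511568 180.40616966580976 [174.278 141.     92.062]
scene wedge_thick 0 0.68 539 195.44341372912803 138.20408163265307 [167.286 131.174  82.616]
scene wedge_thick 1 0.51 996 418.17269076305223 310.4327309236948 [141.621 129.986 113.96 ]
scene slab 0 0.94 4094 224.66145578895944 247.2855398143625 [182.921 177.011 158.258]
top wedge_mid 0 0.9 333 311.79879879879877 250.5165165165165 [208.823 183.126   2.787]
top wedge_mid 1 0.84 308 306.51623376623377 206.43506493506493 [160.185 119.455  70.614]
top wedge_mid 2 0.72 305 267.9672131147541 241.05573770491804 [209.872 179.689   2.754]
top wedge_mid 3 0.51 413 126.22518159806296 177.4721549636804 [133.862 134.678 128.278]
top wedge_thin 0 0.8 300 276.87 196.58666666666667 [160.313 119.557  72.36 ]
top wedge_thin 1 0.73 1963 225.6724401426388 154.19918492103923 [168.166 164.271 151.827]
top wedge_thick 0 0.79 326 336.82515337423314 200.49079754601226 [150.052 111.178  65.255]
top slab 0 0.9 2225 185.79865168539325 255.16539325842697 [212.189  96.139   1.694]
top slab 1 0.81 1992 225.65060240963857 154.2836345381526 [167.716 163.496 150.9  ]
top slab 2 0.22 460 113.4 219.83478260869566 [122.07  107.528  95.746]
```

```bash
cat > runfit.py <<'E'
from fit import *
np.set_printoptions(precision=3,suppress=True)
D=np.load("m.npz")
def crop(m):
    v,u=np.nonzero(m); o=np.array([u.min()-8,v.min()-8]); return o,m[o[1]:v.max()+9,o[0]:u.max()+9].astype(float)
def fit(M,masks,p0):
    cr=[(c,)+crop(m) for c,m in masks]
    def cost(p):
        e=0
        for c,o,m in cr:
            R=cv2.GaussianBlur(rend(c,place(M,p),o,m.shape,4),(0,0),1.); e+=((R-cv2.GaussianBlur(m,(0,0),1.))**2).sum()
        return e
    s=np.array([6,6,.08]); f=lambda q:cost(p0+q*s); best=None
    for st in (1,.5):
        x0=np.zeros(3) if best is None else best.x
        best=minimize(f,x0,method="Nelder-Mead",options=dict(initial_simplex=np.vstack([x0,x0+st*np.eye(3)]),xatol=.01,fatol=.01,maxiter=200))
    return p0+best.x*s,best.fun
MOD={"thin":wedge(14,4),"mid":wedge(26,6),"thick":wedge(41,21)}
W={"near":("wedge_thin_0","wedge_thin_0",[540,-113,.25]),"middle":("wedge_mid_2","wedge_mid_1",[508,-227,-.1]),"far":("wedge_thick_0","wedge_thick_0",[520,-310,-.15])}
for w,(a,b,p0) in W.items():
    for n,M in MOD.items():
        print(w,n,fit(M,[("scene",D["scene_"+a]),("top",D["top_"+b])],np.array(p0)),"scene",fit(M,[("scene",D["scene_"+a])],np.array(p0)),"top",fit(M,[("top",D["top_"+b])],np.array(p0)))
for n,M in(("slab",SL),):
    a,b=D["scene_slab_0"],D["top_slab_1"];p0=np.array([700,88,.22])
    print(n,fit(M,[("scene",a),("top",b)],p0),fit(M,[("scene",a)],p0),fit(M,[("top",b)],p0))
E
python3 runfit.py
```

```text
Traceback (most recent call last):
  File "runfit.py", line 22, in <module>
    print(w,n,fit(M,[("scene",D["scene_"+a]),("top",D["top_"+b])],np.array(p0)),"scene",fit(M,[("scene",D["scene_"+a])],np.array(p0)),"top",fit(M,[("top",D["top_"+b])],np.array(p0)))
                                                                                        ~~~^^^^^^^^^^^^^^^^^^^^^^^^^^^^^^^^^^^^^^^^^^
  File "runfit.py", line 16, in fit
    best=minimize(f,x0,method="Nelder-Mead",options=dict(initial_simplex=np.vstack([x0,x0+st*np.eye(3)]),xatol=.01,fatol=.01,maxiter=200))
  File "runfit.py", line 13, in <lambda>
    s=np.array([6,6,.08]); f=lambda q:cost(p0+q*s); best=None
                                      ~~~~^^^^^^^^
  File "runfit.py", line 11, in cost
    R=cv2.GaussianBlur(rend(c,place(M,p),o,m.shape,4),(0,0),1.); e+=((R-cv2.GaussianBlur(m,(0,0),1.))**2).sum()
                       ~~~~^^^^^^^^^^^^^^^^^^^^^^^^^^
  File "fit.py", line 10, in rend
    uv=np.array([w2pix(cam,q) for q in P]);
                 ~~~~~^^^^^^^
  File "h.py", line 10, in w2pix
    c=r.camera_model(n);K=c["mtx"]
ValueError: time passes only in moves, steps and waits
```

```bash
python3 - <<'E'
s=open('h.py').read().replace('r.camera_model(n)','cm(n)').replace("def cam2w","import functools\n@functools.lru_cache\ndef cm(n): return r.camera_model(n)\ndef cam2w",1)
open('h.py','w').write(s)
E
python3 runfit.py; python3 -c "
from rig import r;print(r.get_state()['time_s'])"
```

```text
near thin (array([ 540.645, -113.643,    0.278]), np.float64(12.881949498504461)) scene (array([ 541.354, -113.651,    0.301]), np.float64(5.554164505471533)) top (array([ 538.575, -113.669,    0.25 ]), np.float64(3.1198572475669164))
near mid (array([ 541.087, -112.721,    0.275]), np.float64(53.442506211196246)) scene (array([ 543.899, -110.172,    0.28 ]), np.float64(40.63818033802923)) top (array([ 538.099, -113.189,    0.24 ]), np.float64(4.039727375823225))
near thick (array([ 539.838, -110.559,    0.276]), np.float64(172.74012451871948)) scene (array([ 543.397, -107.678,    0.36 ]), np.float64(139.63654600929718)) top (array([ 537.393, -112.567,    0.234]), np.float64(10.43273435188039))
middle thin (array([ 505.493, -230.79 ,   -0.096]), np.float64(32.01561896693984)) scene (array([ 505.038, -233.005,   -0.051]), np.float64(27.46740044896938)) top (array([ 504.38 , -229.493,   -0.116]), np.float64(2.2296629915482935))
middle mid (array([ 506.805, -228.665,   -0.138]), np.float64(7.986827098468989)) scene (array([ 508.557, -228.128,   -0.132]), np.float64(1.9249281065277346)) 
[... 523 characters left out ...]
4(3.650853775306001))
far mid (array([ 534.81 , -349.591,   -0.227]), np.float64(57.59931166981346)) scene (array([ 533.874, -353.34 ,   -0.203]), np.float64(40.13390283820051)) top (array([ 532.12 , -346.619,   -0.217]), np.float64(2.6681572812754166))
far thick (array([ 534.236, -344.917,   -0.226]), np.float64(19.47655822064532)) scene (array([ 536.317, -344.943,   -0.255]), np.float64(3.1944652273283753)) top (array([ 531.523, -344.722,   -0.213]), np.float64(8.935846005309013))
slab (array([698.018,  88.853,   0.245]), np.float64(69.71867814988656)) (array([699.154,  88.602,   0.247]), np.float64(41.19849894189431)) (array([695.221,  88.78 ,   0.24 ]), np.float64(5.541879006146978))
1.6
```

The fits settle it: the middle wedge at scene (220,154) / top (307,205) fits the mid model best (8 against 32 thin and 86 thick). The near wedge fits thin and the far one thick. So wedge_mid is at (507,-229), yaw -0.135, and the slab at (698,89), yaw 0.243. I'll travel first.

```bash
cat > go.py <<'E'
import sys
from h import *
# usage: go.py x y z yaw_of_wedge [backoff along wedge] -> tool shifts from measured pose
def rel(x,y,z,yaw):
    s=r.get_state(); R=s["tcp_rot"]; p=s["eef_pos"]
    cy=np.arctan2(R[1,0],R[0,0]); tw=-(yaw+np.pi/2-cy); d=R.T@(np.array([x,y,z])-p)
    X=np.array([np.cos(yaw+np.pi/2),np.sin(yaw+np.pi/2),0]);Y=np.array([0,0,-1.]);Rn=np.c_[X,Y,np.cross(X,Y)]
    print("t",s["time_s"],"pos",p.round(1),"yaw_wedge",round(cy-np.pi/2,4),"F",s["wrist_force"].round(1),"open",round(s["opening"],1),"tip",r.tip_reach)
    print("shift in current axes",d.round(1),"twist",round(tw,4),"| shift if twisted first",(Rn.T@(np.array([x,y,z])-p)).round(1), "tilt",(R[:,1]).round(4))
rel(*map(float,sys.argv[1:5]))
E
python3 -m handwheel '-35.6 7 -46 0; -35.6 7 -46 0; -35.6 7 -46 0; -35.6 7 -46 0; -35.6 7 -46 0; -35.6 7 -46 0; -35.6 7 -46 -0.13; -35.6 7 -46 -0.127' 0.85 40; python3 go.py 460 -222.2 90 -0.135
```

```text
time_s: 2.6
eef_pos: [467.5, 153.2, 200.5]
tcp_rot: [[0.13, 0.001, -0.991], [0.991, 0.0, 0.13], [0.0, -1.0, -0.001]]
wrist_force: [2.4, 0.8, 0.4]
opening: 72.6
t 2.6 pos [467.5 153.2 200.5] yaw_wedge -0.1308 F [2.4 0.8 0.4] open 72.6 tip 25.0
shift in current axes [-373.2  110.4  -41.4] twist 0.0042 | shift if twisted first [-373.   110.5  -43.1] tilt [ 1.1e-03  2.0e-04 -1.0e+00]
```

```bash
python3 -m handwheel '-53.3 15 -6 0.004; -53.3 15 -6 0; -53.3 15 -6 0; -53.3 15 -6 0; -53.3 15 -6 0; -53.3 15 -6 0; -53.3 15 -6 0; 0 0 0 0' 0.85 40; python3 go.py 460 -222.2 31 -0.135; python3 - <<'E'
from h import *
a=r.grab_frame("scene"); cv2.imwrite("pics/s2.png",cv2.resize(a[80:230,130:330],None,fx=4,fy=4,interpolation=cv2.INTER_CUBIC)[:,:,::-1])
E
```

```text
time_s: 3.6
eef_pos: [456.0, -223.1, 94.1]
tcp_rot: [[0.143, -0.001, -0.99], [0.99, 0.001, 0.143], [0.0, -1.0, 0.001]]
wrist_force: [-0.5, 0.3, -0.3]
opening: 72.8
t 3.6 pos [ 456.  -223.1   94.1] yaw_wedge -0.1431 F [-0.5  0.3 -0.3] open 72.8 tip 25.0
shift in current axes [ 1.4 63.1 -3.9] twist -0.0081 | shift if twisted first [ 1.4 63.1 -3.9] tilt [-1.1e-03  5.0e-04 -1.0e+00]
```

View pics/s2.png

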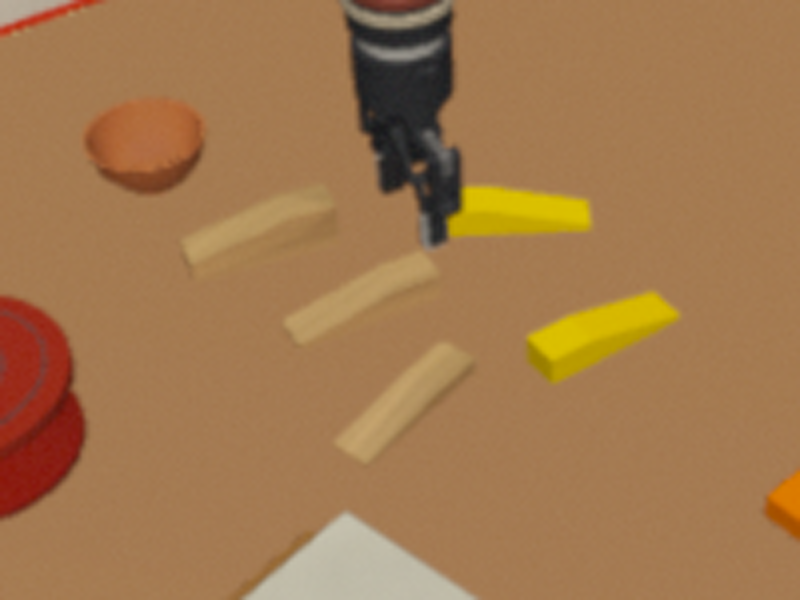

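The crop shows the gripper over the middle wedge's tail, with a fingertip at crop (432,240) and the tail at about (425,265). The neighbouring wedges are clear of the fingers, so I'll go down.

```bash
python3 -m handwheel '1 20 -2 -0.006; 0 20 -2 0; 0 15 0 0; 0 7 0 0; 0 0 0 0' 0.85 40; python3 go.py 460 -222.2 31 -0.135
```

```text
time_s: 4.28
eef_pos: [461.0, -219.5, 33.2]
tcp_rot: [[0.132, -0.0, -0.991], [0.991, 0.0, 0.132], [0.0, -1.0, 0.0]]
wrist_force: [0.7, 1.0, 0.8]
opening: 72.7
t 4.275 pos [ 461.  -219.5   33.2] yaw_wedge -0.1324 F [0.7 1.  0.8] open 72.7 tip 25.0
shift in current axes [-2.8  2.2  0.6] twist 0.0026 | shift if twisted first [-2.8  2.2  0.6] tilt [-2.e-04  3.e-04 -1.e+00]
```

```bash
python3 -m handwheel '-2.8 2 0.5 0.002; 0 0 0 0' 0.85 60; python3 -m handwheel '0 0 0 0; 0 0 0 0; 0 0 0 0; 0 0 0 0; 0 0 0 0' 0.2 60; python3 go.py 460 -222.2 31 -0.135;python3 - <<'E'
from h import *
a=r.grab_frame("scene"); cv2.imwrite("pics/s3.png",cv2.resize(a[100:200,170:310],None,fx=5.5,fy=5.5,interpolation=cv2.INTER_CUBIC)[:,:,::-1])
E
```

```text
time_s: 4.53
eef_pos: [460.4, -223.1, 31.8]
tcp_rot: [[0.135, 0.001, -0.991], [0.991, -0.001, 0.135], [-0.0, -1.0, -0.001]]
wrist_force: [0.1, 0.5, 0.0]
opening: 72.4
time_s: 5.15
eef_pos: [460.5, -222.8, 31.8]
tcp_rot: [[0.134, 0.001, -0.991], [0.991, -0.0, 0.134], [-0.0, -1.0, -0.001]]
wrist_force: [0.2, 0.3, 5.7]
opening: 32.4
t 5.15 pos [ 460.5 -222.8   31.8] yaw_wedge -0.1348 F [0.2 0.3 5.7] open 32.4 tip 25.0
shift in current axes [0.6 0.8 0.6] twist 0.0002 | shift if twisted first [0.6 0.8 0.6] tilt [ 7.e-04 -5.e-04 -1.e+00]
```

View pics/s3.png

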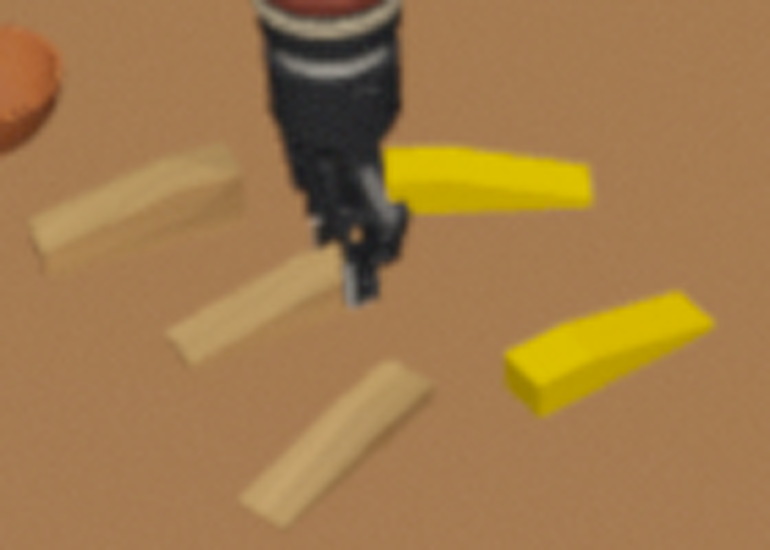

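The grip holds at 32 mm opening, with the fingers on the tail at crop (360,290). The thin wedge blocks a straight slide along the bench, so I'll lift a little over it and set the wedge down in front of the slab.

```bash
python3 -m handwheel '0 -20 0 0; 0 -25 0 0; 40 -5 3.4 0; 51.4 0 3.4 0; 55.4 0 3.4 0; 55.4 0 3.4 0; 54.4 0 3.4 0; 0 0 0 0'; python3 go.py 478.1 34.3 80 0.243;  python3 -m handwheel '0 0 0 -0.126; 0 0 0 -0.126; 0 0 0 -0.126; 0 0 0 0'; python3 go.py 478.1 34.3 40 0.243;python3 - <<'E'
from h import *
for c,(a,b,e,f) in(("scene",(110,290,150,350)),("top",(110,230,170,350))):
    i=r.grab_frame(c); cv2.imwrite(f"pics/{c}4.png",cv2.resize(i[a:b,e:f],None,fx=4,fy=4,interpolation=cv2.INTER_CUBIC)[:580,:,::-1])
E
```

```text
time_s: 6.2
eef_pos: [477.2, 37.3, 80.8]
tcp_rot: [[0.129, -0.001, -0.992], [0.992, 0.001, 0.129], [0.001, -1.0, 0.001]]
wrist_force: [0.6, -0.6, -1.0]
opening: 32.6
t 6.2 pos [477.2  37.3  80.8] yaw_wedge -0.1297 F [ 0.6 -0.6 -1. ] open 32.6 tip 25.0
shift in current axes [-2.9  0.8 -1.3] twist -0.3727 | shift if twisted first [-3.1  0.8 -0.2] tilt [-9.e-04  9.e-04 -1.e+00]
time_s: 6.7
eef_pos: [477.7, 33.3, 81.0]
tcp_rot: [[-0.239, -0.001, -0.971], [0.971, -0.0, -0.239], [0.0, -1.0, 0.001]]
wrist_force: [-0.6, -0.0, -0.4]
opening: 32.3
t 6.7 pos [477.7  33.3  81. ] yaw_wedge 0.2415 F [-0.6 -0.  -0.4] open 32.3 tip 25.0
shift in current axes [ 0.9 41.  -0.7] twist -0.0015 | shift if twisted first [ 0.9 41.  -0.7] tilt [-5.e-04 -0.e+00 -1.e+00]
```

View pics/scene4.png

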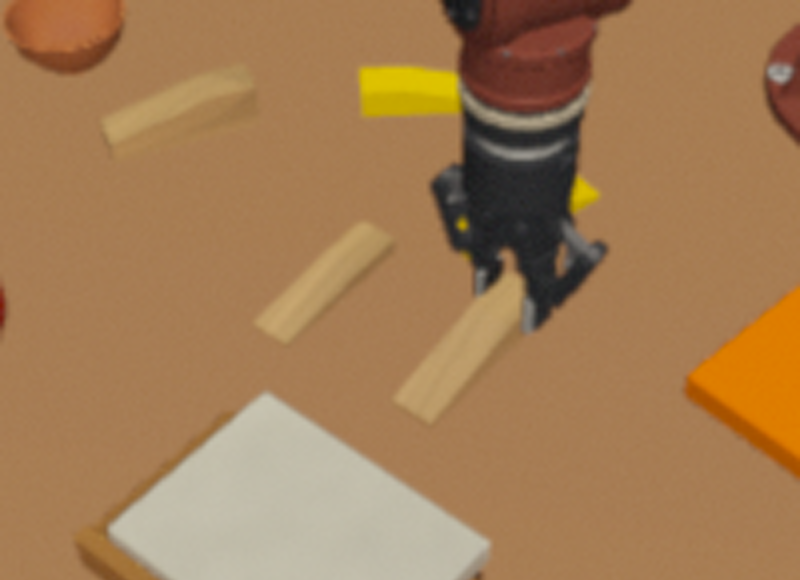

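View pics/top4.png

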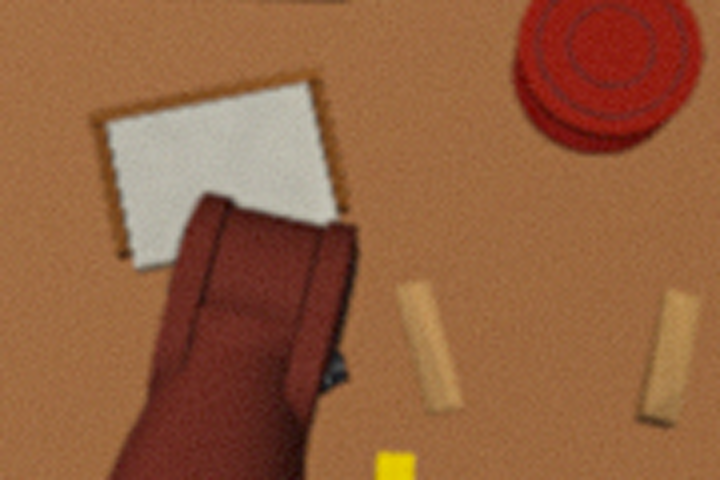

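Scene view: wedge gripped level, nose at crop (413,410) pointing at the slab's front edge; thin and thick wedges unmoved. The arm hides it in the top view. Lowering it onto the bench.

```bash
python3 -m handwheel '0.9 20 -0.5 -0.001; 0 18 0 0; 0 10 0 0; 0 1 0 0; 0 0 0 0; 0 0 0 0'; python3 go.py 478.1 34.3 31.8 0.243
cat > wf.py <<'E'
from runfit import fit,place,SL,wedge,rend
from h import *
import sys
im=r.grab_frame("scene")
s=r.get_state();
for n,k in(("wedge_mid",4),("slab",3)):
    for d in r.trace(n,"scene")[:k]:
        m=d["mask"];v,u=np.nonzero(m)
        if len(u)<30: continue
        print(n,round(d["p"],2),len(u),u.mean().round(1),v.mean().round(1),im[m].mean(0).round())
E
sed -i '/^MOD/,$d' runfit.py
python3 - <<'E'
from h import *
for n in("wedge_mid_nose","slab_front"):
    r.grab_frame("scene")
    for d in r.landmark_of(n,"scene"): print(n,round(d["p"],2),cam2w("scene",d["at"]).round(1))
i=r.grab_frame("scene").copy()
cv2.imwrite("pics/s5.png",cv2.resize(i[160:290,160:310],None,fx=4.5,fy=4.5,interpolation=cv2.INTER_CUBIC)[:,:,::-1])
E
```

```text
time_s: 7.55
eef_pos: [478.2, 34.9, 32.4]
tcp_rot: [[-0.242, 0.0, -0.97], [0.97, -0.0, -0.242], [-0.0, -1.0, -0.0]]
wrist_force: [0.2, 0.1, -1.1]
opening: 32.7
t 7.55 pos [478.2  34.9  32.4] yaw_wedge 0.244 F [ 0.2  0.1 -1.1] open 32.7 tip 25.0
shift in current axes [-0.6  0.6  0.3] twist 0.001 | shift if twisted first [-0.6  0.6  0.3] tilt [ 3.e-04 -0.e+00 -1.e+00]
wedge_mid_nose 0.97 [585.8  66.1  -2.2]
wedge_mid_nose 0.62 [5.278e+02 4.680e+01 5.000e-01]
wedge_mid_nose 0.56 [303.4 -81.6  -0.7]
wedge_mid_nose 0.49 [ 562.5 -494.3   -1.6]
slab_front 0.96 [630.6  73.3  17. ]
slab_front 0.87 [234.3 214.8   0.6]
slab_front 0.47 [ 542.4 -109.    -5.7]
```

View pics/s5.png

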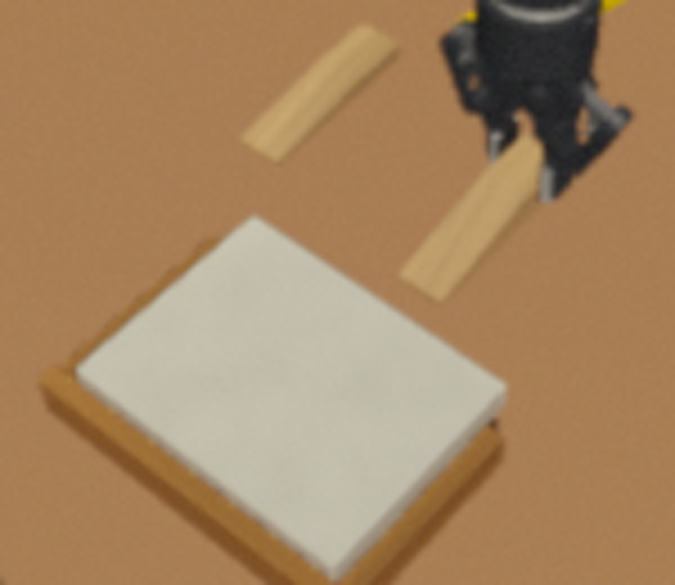

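The wedge lies on the bench. In the crop its nose corners are at about (400,273) and (440,301), and the slab's front top corners at (255,217) and (506,388). I'll measure the gap and lateral offset from those.

```bash
python3 - <<'E'
from h import *
P=lambda a,z: pix2w("scene",160+(a[0]+.5)/4.5-.5,160+(a[1]+.5)/4.5-.5,z)
n1,n2=P((400,273),6),P((440,301),6); s1,s2=P((255,217),41),P((506,388),41)
print(n1,n2,s1,s2,np.linalg.norm(n1-n2),np.linalg.norm(s1-s2))
d=s2-s1; yaw=np.arctan2(d[1],d[0])-np.pi/2; c=(s1+s2)/2; n=(n1+n2)/2
x=np.array([np.cos(yaw),np.sin(yaw),0]);y=np.array([-x[1],x[0],0])
print("slab yaw",yaw,"gap",(c-n)@x,"nose lateral",(n-c)@y, "wedge yaw from nose edge",np.arctan2(*(n2-n1)[1::-1])-np.pi/2)
E
```

```text
[590.23345341  45.72600591   6.        ] [583.23571765  78.3414321    6.        ] [651.71801035 -21.28447467  41.        ] [605.65921598 171.12035183  41.        ] 33.35767274680159 197.84092042880312
slab yaw 0.23496322217324916 gap 43.8007921186454 nose lateral -2.762998162000507 wedge yaw from nose edge 0.21134881845887366
```

The gap is about 42 mm and the lateral offset within 3 mm, so the aim is good. Sliding in 80 mm first, short of contact.

```bash
python3 -m handwheel '0 0.3 -10 0; 0 0 -14 0; 0 0 -14 0; 0 0 -14 0; 0 0 -14 0; 0 0 -14 0; 0 0 0 0; 0 0 0 0'; python3 go.py 555.7 53.7 31.8 0.243
python3 - <<'E'
from h import *
i=r.grab_frame("scene").copy()
cv2.imwrite("pics/s6.png",cv2.resize(i[160:290,160:310],None,fx=4.5,fy=4.5,interpolation=cv2.INTER_CUBIC)[:,:,::-1])
E
```

```text
time_s: 8.8
eef_pos: [555.6, 54.4, 31.8]
tcp_rot: [[-0.242, -0.0, -0.97], [0.97, 0.0, -0.242], [0.0, -1.0, 0.0]]
wrist_force: [0.3, -0.0, -0.7]
opening: 32.8
t 8.8 pos [555.6  54.4  31.8] yaw_wedge 0.2443 F [ 0.3 -0.  -0.7] open 32.8 tip 25.0
shift in current axes [-0.7  0.   0.1] twist 0.0013 | shift if twisted first [-0.7  0.   0.1] tilt [-3.e-04  1.e-04 -1.e+00]
```

View pics/s6.png

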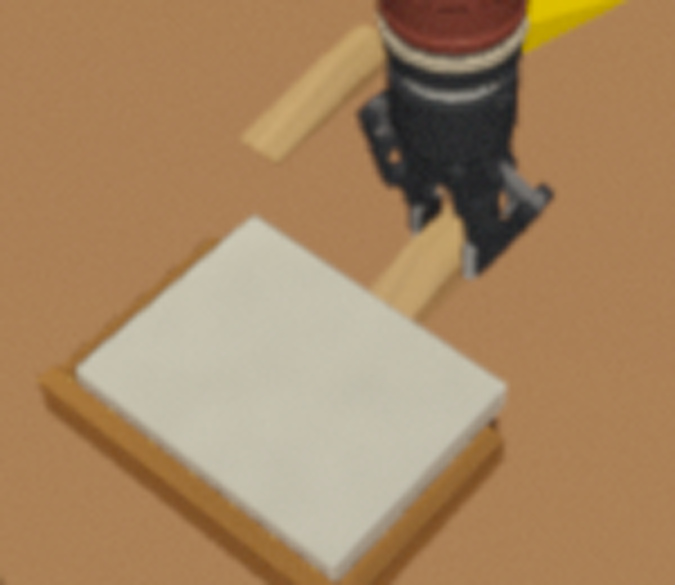

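The nose is under the middle of the front edge, with the wedge meeting the edge at crop (395,305). Fz of -0.7 suggests the wedge hangs a hair off the bench, so I'll lower slightly and then creep to contact.

```bash
python3 -m handwheel '0 0.6 0 0; 0 0 0 0' - 80; python3 -m handwheel '0 0.4 -2 0; 0 0 0 0' - 80;  for k in 1 2; do :; done; python3 -m handwheel '0 0 -2 0; 0 0 0 0'
```

```text
time_s: 9.1
eef_pos: [555.5, 54.3, 31.8]
tcp_rot: [[-0.242, -0.0, -0.97], [0.97, 0.0, -0.242], [0.0, -1.0, 0.0]]
wrist_force: [-3.2, 0.5, 4.5]
opening: 32.4
time_s: 9.35
eef_pos: [557.2, 54.6, 31.7]
tcp_rot: [[-0.242, -0.001, -0.97], [0.97, -0.0, -0.242], [-0.0, -1.0, 0.001]]
wrist_force: [-7.5, -1.6, 10.2]
opening: 31.9
time_s: 9.6
eef_pos: [559.3, 55.1, 31.8]
tcp_rot: [[-0.242, -0.0, -0.97], [0.97, -0.0, -0.242], [-0.0, -1.0, 0.0]]
wrist_force: [-6.1, -2.1, 8.9]
opening: 32.3
```

```bash
python3 -m handwheel '0 -0.3 -2 0; 0 0 0 0'; python3 -m handwheel '0 0 -2 0; 0 0 0 0'; python3 -m handwheel '0 0 -2 0; 0 0 0 0';python3 -m handwheel '0 0 -2 0; 0 0 0 0';python3 -m handwheel '0 0 -2 0; 0 0 0 0';python3 -m handwheel '0 0 -2 0; 0 0 0 0'
```

```text
time_s: 9.85
eef_pos: [561.5, 55.6, 31.8]
tcp_rot: [[-0.242, 0.0, -0.97], [0.97, -0.0, -0.242], [-0.0, -1.0, -0.0]]
wrist_force: [-2.7, -0.4, 6.0]
opening: 32.3
time_s: 10.1
eef_pos: [563.3, 56.0, 31.8]
tcp_rot: [[-0.242, -0.0, -0.97], [0.97, -0.0, -0.242], [-0.0, -1.0, 0.0]]
wrist_force: [-3.5, -1.3, 5.7]
opening: 32.3
time_s: 10.35
eef_pos: [564.4, 56.4, 31.8]
tcp_rot: [[-0.241, -0.002, -0.97], [0.97, -0.001, -0.241], [-0.0, -1.0, 0.002]]
wrist_force: [-9.2, -2.4, 11.0]
opening: 32.2
time_s: 10.6
eef_pos: [565.5, 56.7, 31.7]
tcp_rot: [[-0.241, -0.004, -0.97], [0.97, -0.001, -0.241], [-0.0, -1.0, 0.004]]
wrist_force: [-14.7, -4.4, 15.3]
opening: 32.3
time_s: 10.85
eef_pos: [567.2, 57.1, 31.7]
tcp_rot: [[-0.241, -0.004, -0.97], [0.97, -0.001, -0.241], [-0.0, -1.0, 0.005]]
wrist_force: [-15.8, -4.9, 15.9]
opening: 32.3
time_s: 11.1
eef_pos: [568.7, 57.6, 31.7]
tcp_rot: [[-0.241, -0.005, -0.97], [0.97, -0.001, -0.241], [-0.0, -1.0, 0.005]]
wrist_force: [-18.2, -4.9, 18.1]
opening: 32.4
```

Contact came at about 46 mm nose depth, and the push is now 18 N with some down-force. I'll relieve the down-force a little and continue.

```bash
python3 -m handwheel '0 -0.4 -2 0; 0 0 -2 0; 0 0 0 0'; python3 -m handwheel '0 0 -2 0; 0 0 -2 0; 0 0 0 0'; python3 go.py 582.9 60.5 31.8 0.243
python3 - <<'E'
from h import *
i=r.grab_frame("scene").copy()
cv2.imwrite("pics/s7.png",cv2.resize(i[160:290,160:310],None,fx=4.5,fy=4.5,interpolation=cv2.INTER_CUBIC)[:,:,::-1])
for d in r.landmark_of("slab_front","scene"): print(round(d["p"],2),cam2w("scene",d["at"]).round(1))
E
```

```text
time_s: 11.48
eef_pos: [572.7, 58.7, 31.7]
tcp_rot: [[-0.241, -0.005, -0.97], [0.97, -0.001, -0.241], [0.0, -1.0, 0.005]]
wrist_force: [-16.3, -4.7, 14.6]
opening: 32.3
time_s: 11.85
eef_pos: [576.5, 59.6, 31.7]
tcp_rot: [[-0.241, -0.005, -0.97], [0.97, -0.001, -0.241], [0.0, -1.0, 0.005]]
wrist_force: [-16.2, -4.0, 13.6]
opening: 32.0
t 11.85 pos [576.5  59.6  31.7] yaw_wedge 0.2437 F [-16.2  -4.   13.6] open 32.0 tip 25.0
shift in current axes [-0.7 -0.1 -6.4] twist 0.0007 | shift if twisted first [-0.7 -0.1 -6.4] tilt [-0.0052 -0.0011 -1.    ]
0.92 [632.1  72.6  20.7]
0.81 [231.1 214.4   2.2]
```

View pics/s7.png

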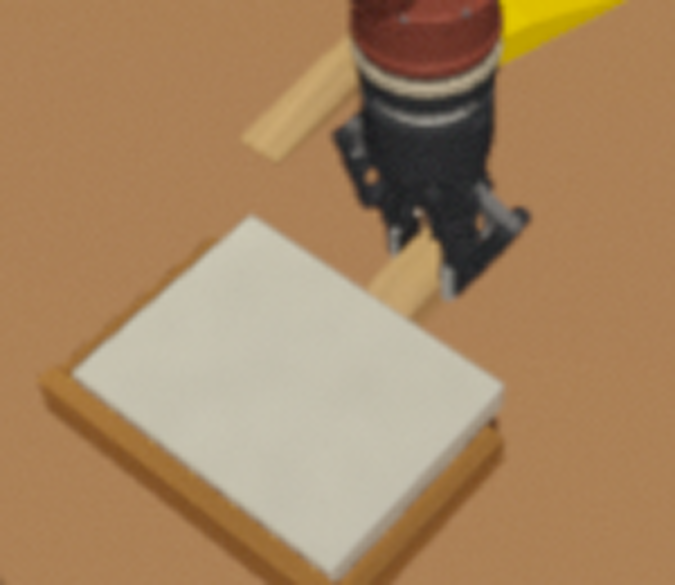

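```bash
python3 -m handwheel '0 0 -2 0; 0 0 -2 0; 0 0 -2 0; 0 0 0 0; 0 0 0 0'; python3 go.py 582.9 60.5 31.8 0.243
python3 - <<'E'
from h import *
fs=[r.grab_frame("scene").astype(float) for _ in range(4)]
np.save("late.npy",np.mean(fs,0))
i=np.mean(fs,0).astype(np.uint8)
cv2.imwrite("pics/s8.png",cv2.resize(i[160:290,160:310],None,fx=4.5,fy=4.5,interpolation=cv2.INTER_CUBIC)[:,:,::-1])
cv2.imwrite("pics/s8b.png",cv2.resize(i[220:270,240:310],None,fx=10,fy=10,interpolation=cv2.INTER_CUBIC)[:,:,::-1])
D=np.load("m.npz")["scene"]
# fit tipped slab: lift L about rear edge; slide dx; compare edges by mask
from runfit import SL,place
old=cv2.cvtColor(D,cv2.COLOR_RGB2GRAY).astype(np.float32); new=cv2.cvtColor(i,cv2.COLOR_RGB2GRAY).astype(np.float32)
p=np.array([699.15,88.6,.244])
def tip(sl,L):
    M=SL.copy(); a=L/150; x=M[:,0]+75; M2=M.copy()
    rx,rz=75,17; dx=M[:,0]-rx; dz=M[:,2]-rz
    M2[:,0]=rx+dx*np.cos(a)+dz*np.sin(a)+sl; M2[:,2]=rz-dx*np.sin(a)+dz*np.cos(a); return place(M2,p)
names=[tuple(q) for q in SL]
want=[(-75,-100,41),(-75,100,41),(75,-100,41),(75,100,41)]
idx=[names.index(w) for w in want]
for w,k in zip(want,idx):
    u0=w2pix("scene",tip(0,0)[k]); c=np.round(u0).astype(int)
    sl=np.s_[c[1]-9:c[1]+10,c[0]-9:c[0]+10]
    W=np.eye(2,3,dtype=np.float32)
    try: cc,W=cv2.findTransformECC(old[sl],new[sl],W,cv2.MOTION_TRANSLATION,(3,200,1e-6),None,3); m=W[:,2]
    except Exception as e: m=e;cc=0
    print(w,c,"moved",m,cc,"per mm lift",w2pix("scene",tip(0,1)[k])-u0,"per mm slide",w2pix("scene",tip(1,0)[k])-u0)
E
```

```text
time_s: 12.58
eef_pos: [582.4, 61.1, 31.7]
tcp_rot: [[-0.241, -0.005, -0.97], [0.97, -0.001, -0.241], [0.0, -1.0, 0.005]]
wrist_force: [-16.0, -3.4, 13.5]
opening: 32.0
t 12.575 pos [582.4  61.1  31.7] yaw_wedge 0.2438 F [-16.   -3.4  13.5] open 32.0 tip 25.0
shift in current axes [-0.7 -0.1 -0.3] twist 0.0008 | shift if twisted first [-0.7 -0.1 -0.3] tilt [-0.005  -0.0011 -1.    ]
(-75, -100, 41) [216 206] moved [-0.535 -0.454] 0.953128738305179 per mm lift [-0.072 -0.195] per mm slide [-0.247  0.213]
(-75, 100, 41) [272 244] moved [-0.689 -0.328] 0.922683896657972 per mm lift [-0.028 -0.179] per mm slide [-0.238  0.253]
(75, -100, 41) [176 241] moved [-0.272  0.366] 0.9057015703601483 per mm lift [-0.046  0.04 ] per mm slide [-0.289  0.249]
(75, 100, 41) [233 285] moved [-0.203  0.465] 0.9780542605734073 per mm lift [-0.045  0.048] per mm slide [-0.283  0.3  ]
```

View pics/s8.png

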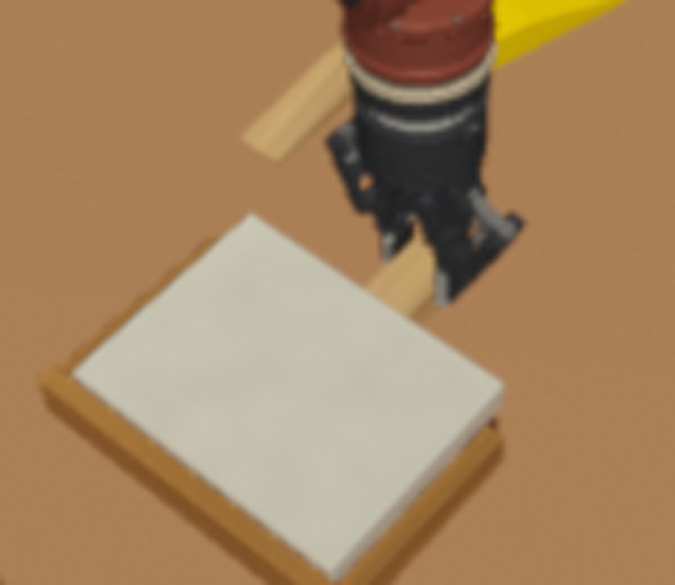

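View pics/s8b.png

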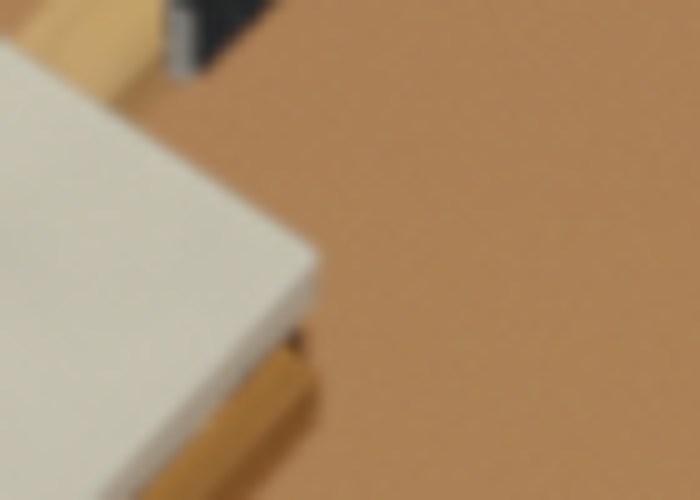

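The image shift of the slab's corners agrees with a front lift of about 4 mm and a 1–2 mm slide to the stop; push depth since contact gives 3.9–4.1 mm. I'll do one steady-state check and then hand in.

```bash
python3 -m handwheel '0 0 0 0; 0 0 0 0; 0 0 0 0; 0 0 0 0'; python3 - <<'E'
from h import *
for _ in range(4):
    r.grab_frame("scene"); print("front",[cam2w("scene",d["at"]).round(1) for d in r.landmark_of("slab_front","scene")[:2]])
for n in("wedge_thin","wedge_thick"): 
    r.grab_frame("scene"); print(n,[(round(d["p"],2),np.array(np.nonzero(d["mask"])).mean(1)[::-1].round(1)) for d in r.trace(n,"scene")[:2]])
s=r.get_state(); print(s["eef_pos"],s["wrist_force"],s["opening"],s["time_s"])
E
```

```text
time_s: 13.28
eef_pos: [582.4, 61.1, 31.7]
tcp_rot: [[-0.241, -0.005, -0.97], [0.97, -0.001, -0.241], [0.0, -1.0, 0.005]]
wrist_force: [-15.1, -4.2, 13.1]
opening: 32.3
front [array([233.9, 214.1,  -1.8]), array([629.5,  73.1,  21.4])]
front [array([233.1, 214.5,  -0.9]), array([629.2,  70.4,  22.2])]
front [array([632.2,  73.6,  21.1]), array([232.9, 211.9,  -1.5])]
front [array([232.6, 214.8,   2. ]), array([631.3,  73.9,  20. ])]
wedge_thin [(0.53, array([227.3, 183.3]))]
wedge_thick [(0.87, array([194.8, 138.1]))]
[582.37576274  61.10770367  31.72223128] [-15.57736205  -3.75749847  14.03071982] 32.22510555942749 13.875
```

Network heights for the front edge average 21.2 mm, which is a lift of about 4.2 mm, and everything is steady. Handing in.

```bash
python3 -c "
from rig import r
print(r.close_job())"
```

```text
the job is handed in; nothing more can be done
None
```

I gripped the middle pale wedge and slid it nose first under the middle of the slab's front edge. It lifted the edge about 4 mm, and the job was handed in at about 13.9 s with the wedge still gripped. It was the wedge that fits: model fits to both cameras' silhouettes scored 8, against 32 for thin and 86 for thick. The thin wedge blocked a direct slide, so I carried it over that one at about 50 mm, set it flat on the bench in front of the slab, and slid it in from there.

**Lift:** three estimates agree.
- Push depth past contact gives 3.9–4.1 mm.
- Image shift of the slab's two front corners gives 3.6 and 5.1 mm. This is the roughest, because the corners also disagree on how far the slab slid back.
- The network's front-edge height averages 21.2 mm, a lift of about 4.2 mm.

**Forces and grip:** the readings were steady, with about 16 N push, about 14 N of vertical force from the gripper pressing lightly on the bench, and a 32 mm opening.

**Neighbours:** the thick wedge's position matched the first picture. The thin wedge looked unmoved too, but the arm partly hid it at the end, so its last mask was off by a few pixels. I did not re-measure the bowl, jar and brush; the arm never went near them on the bench.

**Not seen directly:** neither camera showed the gap over the front supports, so their clearance is inferred from the lift.

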